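Check the portion scale with a weight from its slide-lid box

ROBOT

A 6-joint arm with a two-finger parallel gripper is mounted at the origin on the work surface. World frame = base frame: x ahead of the robot, y to its left, z up, the work surface at z = 0. Lengths are in m, angles in degrees, forces in N, time in s.
With the tool pointing down it reaches from about 0.25 to 0.725 m from the base axis. Payload 9.7 kg.
Tool frame: the origin (TCP) lies at the very end of the fingers, on their centre line; the grasp point (between the pads) lies grasp_offset behind it (grasp_offset is the distance from the TCP to the grasp point, in m); z points along the fingers, y is the line along which they close (so a half turn about z gives the same grasp; the last joint's range is limited). The gripper opens to 85 mm and grips with 20 to 120 N. Pads are 22 mm wide; open, the fingers measure 114 mm over their backs; the gripper's body (76 mm by 85 mm) begins 54 mm behind the grasp point. The pads swing forward as they close: fully open they stand 13 mm farther back than shut.
Start: joints at [-72.708, 4.979, 10.078, 95.1, 0, 90], TCP at [0.163, -0.525, 0.231] pointing down, gripper open.
Joint ranges: [-179.16, 179.16], [-48.56, 103.87], [-65.8, 70.77], [-126.05, 130.52], [-82.76, 87.17], [-180, 180]. Speed limits (degrees/s): [127.2, 127.2, 147.25, 180, 180, 180].

INTERFACE

Orientations are given as [roll, pitch, yaw] about the fixed x, y, z axes, in that order (R = Rz(yaw) Ry(pitch) Rx(roll)).
In Python, from workcell import get_obs, camera, calibration, job_done, recognise, cut_out, mark_of, grasp_offset gives the robot as it stands.
- The arm moves only by the tool servo_tool, never from a script. Its argument "moves" is a list of rows, each a list of 3 entries, a list of its own where there are three numbers: the turn, a rotation vector about the tool's x, y, z in degrees, then the shift along the tool's x, y, z in m, then the opening in per cent of the stroke, from 0 (shut) to 100 (fully open). In form: [[[ax, ay, az], [x, y, z], claw], ...]. A call has 1 to 12 rows; each row shifts and turns the commanded pose from where the row before left it, along the tool's axes as they then stand; what a row does not reach is not made up. A row lasts 1/10 s, in which the tool goes at most 50 mm and 8.59 degrees, less where a joint would pass 70% of its speed; a pose out of reach is approached as far as the arm can. A call is refused whole if a number of a shift passes 0.05 or a number of a turn 8.59, either way. A call with a gripper value outside its range is refused whole. The fingers move at their own pace and stop on an object; "force" is the grip in N (left out, the last holds). Time passes only in rows, so rows that do not move let the fingers close. It gives the time, the measured TCP pose, the force, the opening and the grip force at its end, in the units of the state.
- get_obs(): the state, without advancing time (a new reading comes with each control period).
- camera(name): name is "scene" or "top" or "wrist"; returns (picture, depth): 384x512x3 uint8, red, green, blue; 384x512 float32, m along the optical axis (not along the pixel's ray), 0 where there is no reading.
- calibration(name): a dict with "camera_matrix" (3x3 intrinsics, pixels), "R" (3x3) and "t" (3): a world point X has camera coordinates R X + t. Camera axes: x right, y down, z forward; pixel columns grow to the right and rows downward; lengths in m; the calibration is good to about 2 mm. A picture is of the moment at which its call begins: read the wrist's pose just before it. calibration takes no time and is no camera call; for the wrist camera it gives the pose at the moment of the call.
- job_done(): hands the job in; it is judged then, once.
Trained networks look in the newest picture that a camera, given by its name, has taken for a name from the list of things; names that differ only in an ending like _2 or _b are one class to them, and where a whole thing is asked for, a point or a joint stands for the part that bears it (a point fixed in the world has none). Each returns a list of dicts, best first, with "score" (0 to 1); they miss things now and then, are a little off and sometimes report something else, mostly with a low value. They report only what shows in the picture. A call takes as long as a camera call.
- recognise(name, camera): "xyz" ([x, y, z] in m, in the coordinates of the camera as it stood for that picture, good to about 4 mm: the middle of the surface that is visible of it).
- cut_out(name, camera): "mask" (384x512 bool, what is visible of it).
- mark_of(name, camera): "xyz" ([x, y, z] in m, in the coordinates of the camera as it stood for that picture, good to about 4 mm: a listed point, or the origin of a listed thing).
The state is a dict: "time": time; "q": joint angles; "qd": joint speeds; "joint_efforts": joint torques, N m; "ee_pos": TCP position; "tcp_rot": TCP orientation; "wrist_force": force on the tool from outside, world axes, zero at the start; "torque": the same for the moment, N m; "opening": finger opening in m; "grasp_force": force on a finger pad.
Only numpy, scipy, OpenCV 4.12 (cv2) and the standard library are available. Lean on these libraries where they do the work, as an engineer would, in place of code of your own. Each camera call takes 0.05 s, during which the arm holds its last target. There are 200 camera calls.

TASK

Check the portion scale: stand the steel cup that is on it upright on the blue mat, slide the clear lid out of the weight box along its tracks until it is free and lay it flat, handle up, on the blue mat too, beside the cup. Then lift the largest brass weight out of the box and set it down gently (no dropping), upright in the middle of the scale's metal platform. Leave the two smaller weights in the box and do not disturb the other things on the table.

Things in the scene. Friction and masses are not known exactly. Their poses are not given: they have to be found in the camera images.
- weight_box: White plastic box, blue lips along its long sides, fixed: 153 (x) x 200 (y) x 74.5 (z) mm. Origin: centre of its underside. Inside: floor 5 mm up, 130 mm wide in x (133 mm between the lips above), y from -92 to +94 mm; two cross dividers at y = -30 and +32 mm, tops 21 mm up, make three compartments with one weight in each (which is where varies).
- track_end (a point): Middle of the box's +y end, where the lid comes out, on the track ledge 62 mm up, 100 mm along box +y from its origin. The end wall here is 61 mm high, so the lid passes over it; the -y end wall is full height and stops the lid. The lips hold the lid down (underside of the lips 69.5 mm up) along the whole length.
- lid: Clear lid 143 (x) x 190 (y) x 5 (z) mm, about 0.15 kg, with a blue handle bar on top in its middle: 50 (x) x 14 (y) mm, its top 37 mm above the lid's underside. Origin: centre of the underside; axes as the box's. Lies loose in the tracks (2 mm play, slides at 1 to 3 N) at box y = +7 to +25 mm, z = 62 mm; free of them once its origin is over 195 mm along box +y.
- large_weight: Largest brass weight, 0.5 kg: upright cylinder 44 mm diameter, 46 mm high, with a small knob on top (54 mm overall). Origin: centre of its underside. Stands loose on the floor of one compartment of the box.
- medium_weight: Middle brass weight, 0.2 kg: 32 mm diameter, 34 mm high, 42 mm with its knob. Origin: centre of its underside. To stay in the box.
- small_weight: Smallest brass weight, 0.1 kg: 25 mm diameter, 28 mm high, 36 mm with its knob. Origin: centre of its underside. To stay in the box.
- scale: White bench scale, fixed, 200 (x) x 170 (y) mm; its body is 36 mm high; display at its -x side. Origin: centre of its underside. It may stand to the robot's left or right (the mat on the other side).
- pan (a point): Centre of the top face of the scale's square-cornered metal platform, 140 (x of the scale) x 150 (y) mm, 45 mm above the table; the platform is rigid.
- cup: Empty open steel cup, round, 54 mm diameter at the rim, a little narrower at the foot, 60 mm high, 0.12 kg; starts upright on the scale's platform. Origin: centre of its underside.
- mat: Blue setting-down mat, fixed, 280 (x) x 200 (y) x 4 (z) mm. Origin: centre of its underside.
- berry_jar: Bystander: glass jar, steel cap, 66 mm diameter, 110 mm high. Origin: centre of its underside.
- spray_bottle: Bystander: blue plastic bottle, 60 mm diameter, 150 mm high. Origin: centre of its underside.
- spice_jar: Bystander: amber jar, 44 mm diameter, 75 mm high, near the box. Origin: centre of its underside.
- spatula: Bystander: spatula, 200 mm long, lying flat on the table beyond the box.
- tin: Bystander: small flat green tin, 50 mm diameter, 36 mm high, near the box. Origin: centre of its underside.

How it is judged (in metres and radians):
On the way, in this order (a step that is already met when the one before it is completed fails the run):
1. the lid is out of the tracks, clear of the box's end (horizontal distance between lid and weight_box above 0.18 m), for 0.1 s.
2. the largest weight is lifted out of the box (z of large_weight in the frame of weight_box above 0.065 m), for 0.1 s.
At the end, for the whole second after the job is handed in: Lid flat (0.06 rad), handle up, and cup upright, both on the blue mat (origins inside its outline), not touching each other; largest weight upright on the platform within 30 mm of its centre; the two smaller weights on the box floor; lid, cup and large weight at rest (x of lid in the frame of mat between -0.14 and 0.14 m and y of lid in the frame of mat between -0.1 and 0.1 m and z of lid in the frame of mat between 0.001 and 0.012 m and angle between each of lid, cup, large_weight's own z axis and vertical below 0.06 rad and x of cup in the frame of mat between -0.14 and 0.14 m and y of cup in the frame of mat between -0.1 and 0.1 m and z of cup in the frame of mat between 0.001 and 0.012 m and contact force between lid and cup below 0.05 N and horizontal distance between large_weight and pan below 0.03 m and z of large_weight in the frame of scale between 0.04 and 0.05 m and x of medium_weight in the frame of weight_box between -0.065 and 0.065 m and y of medium_weight in the frame of weight_box between -0.092 and 0.094 m and z of each of medium_weight, small_weight in the frame of weight_box below 0.02 m and x of small_weight in the frame of weight_box between -0.065 and 0.065 m and y of small_weight in the frame of weight_box between -0.092 and 0.094 m and linear speed of each of lid, cup, large_weight below 0.02 m/s).
It fails at once if a jar, bottle, spatula or tin is pushed more than 30 mm (distance of any of berry_jar, spray_bottle, spice_jar, spatula, tin from where it was at the start of the episode above 0.03 m).
It fails at once if the large weight is let go more than 15 mm above the scale's platform (horizontal distance between large_weight and pan below 0.08 m and z of large_weight in the frame of pan above 0.015 m and contact force between large_weight and anything else below 0.05 N).
It also fails if it takes over 70 s, if anything falls off the work surface, if the arm or the gripper's body presses on something with over 40 N, if the wrist force passes 120 N, or if a joint passes its speed limit or range.

## Working session

There is one attempt and no reset: what is moved stays moved. The work goes in short steps, Python scripts to look and compute and a tool call to move; the robot and the scene stay as the last step left them, time stands still between calls to the robot, and variables do not carry over. Pictures are saved under pics/ and viewed, at most 10 in all, crops included, and the job is handed in when it is done.

Besides the shell and the picture viewer there is one more tool, called after "Call:" by a JSON object that holds its "api" and its "payload". servo_tool: Moves the arm, as the interface text tells. Its arguments: {"type":"object","properties":{"moves":{"type":"array"},"force":{"type":"number"}},"required":["moves"]}

```bash
mkdir -p pics; cat > h.py <<'E'
import numpy as np, cv2
from workcell import *
def W(p,c):
    return np.array(c["R"]).T@(np.array(p)-np.array(c["t"]))
def cloud(d,m,c):
    K=np.array(c["camera_matrix"]); v,u=np.nonzero(m&(d>0)); z=d[v,u]
    P=np.stack([(u-K[0,2])/K[0,0]*z,(v-K[1,2])/K[1,1]*z,z],1)
    return (P-np.array(c["t"]))@np.array(c["R"])
E
cat > a.py <<'E'
from h import *
o=get_obs();print(o["time"],o["ee_pos"],o["tcp_rot"],o["opening"],grasp_offset)
ims=[]
for n in ["top","scene"]:
    im,d=camera(n);ims.append(im);c=calibration(n)
    for t in ["weight_box","track_end","lid","large_weight","medium_weight","small_weight","scale","pan","cup","mat","berry_jar","spray_bottle","spice_jar","spatula","tin"]:
        if n=="scene" and t not in("lid","cup","pan","large_weight","track_end"):continue
        r=mark_of(t,n)
        print(n,t,[(round(x["score"],2),W(x["xyz"],c).round(3).tolist()) for x in r[:2]])
    if n=="top":
        for t in ["weight_box","lid","mat","scale","pan","cup"]:
            r=cut_out(t,n)
            if r:
                P=cloud(d,r[0]["mask"],c); 
                rc=cv2.minAreaRect(P[:,:2].astype(np.float32));print(t,"rect",np.round(rc[0],3),np.round(rc[1],3),round(rc[2],1),"z",np.percentile(P[:,2],[5,50,95]).round(3))
cv2.imwrite("pics/a.png",np.hstack(ims)[:,:,::-1][:, :]);
cv2.imwrite("pics/a.png",cv2.resize(np.vstack(ims)[:,:,::-1],(400,600)))
cv2.imwrite("pics/top.png",cv2.resize(ims[0][:,:,::-1],(800,600)))
E
python3 a.py
```

```text
0.0 [ 0.16340966 -0.52492455  0.23061238] [-1.79926929e+02 -2.96985125e-05  1.72896951e+01] 0.08546858901588504 0.0187
top weight_box []
top track_end []
top lid [(0.63, [0.582, 0.022, 0.061])]
top large_weight []
top medium_weight []
top small_weight []
top scale [(0.61, [0.517, 0.339, 0.006])]
top pan [(0.57, [0.542, 0.329, 0.044])]
top cup [(0.89, [0.533, 0.327, 0.043]), (0.32, [0.722, -0.237, -0.002])]
top mat [(0.84, [0.467, -0.332, 0.002])]
top berry_jar [(0.89, [0.776, -0.119, 0.001])]
top spray_bottle [(0.64, [0.721, -0.236, 0.003])]
top spice_jar [(0.81, [0.375, -0.131, -0.003])]
top spatula [(0.63, [0.728, 0.129, -0.001])]
top tin [(0.77, [0.387, 0.128, -0.003]), (0.16, [0.468, -0.333, 0.001])]
weight_box rect [0.59  0.013] [0.154 0.2  ] 12.6 z [0.007 0.074 0.078]
lid rect [0.587 0.029] [0.149 0.204] 11.0 z [0.065 0.068 0.073]
mat rect [ 0.469 -0.335] [0.28  0.202] 6.8 z [0.001 0.005 0.009]
scale rect [0.515 0.342] [0.187 0.203] 83.3 z [0.033 0.044 0.049]
pan rect [0.519 0.341] [0.185 0.208] 82.9 z [0.033 0.043 0.049]
cup rect [0.533 0.327] [0.053 0.053] 68.3 z [0.048 0.076 0.107]
scene track_end []
scene lid [(0.9, [0.58, 0.027, 0.062])]
scene large_weight [(0.48, [0.596, -0.051, 0.011])]
scene pan [(0.93, [0.538, 0.333, 0.044])]
scene cup [(0.66, [0.531, 0.326, 0.042])]
```

View pics/top.png

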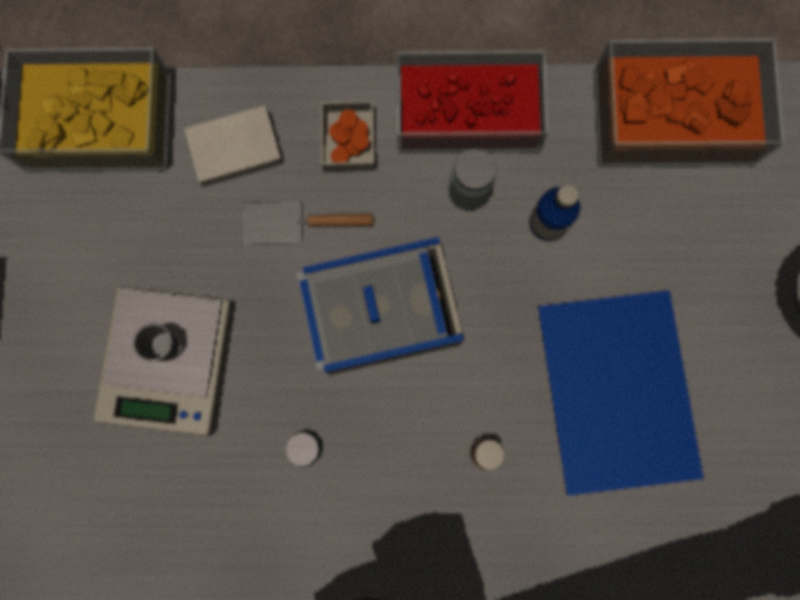

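View pics/a.png

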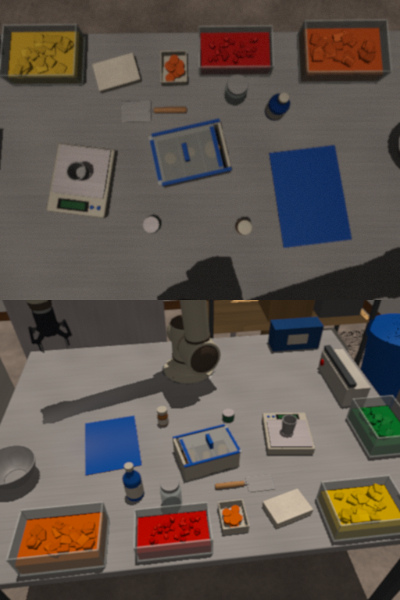

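The top view shows the box at (380,305) with its open end to the left (+y, yaw about 12°). The scale and cup are at left (160,340), the mat is at right (620,390), and the tin and spice jar sit in front of the box. I'll move the cup first.

Call:
{"api": "servo_tool", "payload": {"moves": [[[0,0,0],[0.03,-0.035,0],100],[[0,0,0],[0.03,-0.035,0],100],[[0,0,0],[0.03,-0.035,0],100],[[0,0,0],[0.03,-0.035,0],100],[[0,0,0],[0.03,-0.035,0],100],[[0,0,0],[0.03,-0.035,0],100],[[0,0,0],[0.03,-0.035,0],100],[[0,0,0],[0.03,-0.035,0],100],[[0,0,0],[0.03,-0.035,0],100],[[0,0,0],[0.03,-0.035,0],100],[[0,0,0],[0.03,-0.035,0],100],[[0,0,0],[0.03,-0.035,0],100]], "force": 40}}

```text
time: 2.6
ee_pos: [0.3827, -0.0151, 0.2316]
tcp_rot: [180.0, -0.1, 17.3]
wrist_force: [1.8, -0.2, -0.6]
opening: 0.0853
grasp_force: 0.0
```

Call:
{"api": "servo_tool", "payload": {"moves": [[[0,0,0],[0.03,-0.035,0],100],[[0,0,0],[0.03,-0.035,0],100],[[0,0,0],[0.03,-0.035,0],100],[[0,0,0],[0.03,-0.035,0],100],[[0,0,0],[0.03,-0.035,0],100],[[0,0,0],[0.03,-0.035,0],100],[[0,0,0],[0.03,-0.035,0],100],[[0,0,0],[0,0,0],100]]}}

```text
time: 3.4
ee_pos: [0.5272, 0.2298, 0.2311]
tcp_rot: [-177.5, 0.1, 22.4]
wrist_force: [-0.8, -1.7, -0.3]
opening: 0.0854
grasp_force: 0.0
```

```bash
cat > m.py <<'E'
import sys
from h import *
from scipy.spatial.transform import Rotation as R
# usage: m.py cam [names..]
def go(target):  # world target -> shift in tool axes
    o=get_obs(); return R.from_euler("xyz",o["tcp_rot"],degrees=True).inv().apply(np.array(target)-o["ee_pos"]).round(3)
if __name__=="__main__":
    cam=sys.argv[1]; c=calibration(cam); im,d=camera(cam)
    o=get_obs();print(o["time"],o["ee_pos"].round(4),o["tcp_rot"].round(1),o["q"].round(1))
    for t in sys.argv[3:]:
        r=mark_of(t,cam);k=cut_out(t,cam)
        print(t,[(round(x["score"],2),W(x["xyz"],c).round(3).tolist()) for x in r[:2]])
        if k:
            P=cloud(d,k[0]["mask"],c);z=np.percentile(P[:,2],[5,50,95]).round(3)
            T=P[P[:,2]>z[2]-0.008];rc=cv2.minAreaRect(T[:,:2].astype(np.float32))
            print("   z",z,"toprect",np.round(rc[0],3),np.round(rc[1],3),round(rc[2],1))
    if sys.argv[2]!="-":cv2.imwrite("pics/%s.png"%sys.argv[2],im[:,:,::-1])
E
python3 m.py wrist w1 cup pan
```

```text
3.45 [0.5261 0.2285 0.2317] [-177.5    0.2   22.3] [ 22.3   8.4  13.9  95.6   2.5 179.9]
cup [(0.82, [0.53, 0.33, 0.045]), (0.37, [0.383, 0.126, -0.004])]
   z [0.048 0.08  0.105] toprect [0.53  0.327] [0.052 0.053] 22.5
pan [(0.76, [0.536, 0.333, 0.044])]
   z [0.035 0.044 0.046] toprect [0.514 0.338] [0.155 0.187] 82.7
```

Call:
{"api": "servo_tool", "payload": {"moves": [[[-2.5,0,-8.5],[0,0,0],100],[[0,0,-8.5],[0,0,0],100],[[0,0,-8.5],[0,0,0],100],[[0,0,0],[0.025,-0.021,0.02],100],[[0,0,0],[0.025,-0.021,0.02],100],[[0,0,0],[0.025,-0.021,0.02],100],[[0,0,0],[0,0,0],100],[[0,0,0],[0,0,0],100]]}}

```text
time: 4.45
ee_pos: [0.5294, 0.3249, 0.1735]
tcp_rot: [180.0, -0.1, 47.5]
wrist_force: [0.0, 0.3, 0.5]
opening: 0.0855
grasp_force: 0.0
```

Call:
{"api": "servo_tool", "payload": {"moves": [[[0,0,0],[0.001,0,0.04],100],[[0,0,0],[0,0,0.04],100],[[0,0,0],[0,0,0.026],100],[[0,0,0],[0,0,0],100],[[0,0,0],[0,0,0],30],[[0,0,0],[0,0,0],30],[[0,0,0],[0,0,0],30],[[0,0,0],[0,0,0],30],[[0,0,0],[0,0,0],30],[[0,0,0],[0,0,0],30]], "force": 30}}

```text
time: 5.45
ee_pos: [0.5321, 0.3267, 0.0703]
tcp_rot: [179.9, -0.4, 47.5]
wrist_force: [-0.5, -1.3, 6.7]
opening: 0.0515
grasp_force: 30.4
```

Call:
{"api": "servo_tool", "payload": {"moves": [[[0,0,-8.5],[0,0,-0.034],30],[[0,0,-8.5],[0,0,-0.034],30],[[0,0,-8.5],[0,0,-0.034],30],[[0,0,-8.5],[0,0,-0.034],30],[[0,0,-8.5],[0,0,-0.034],30],[[0,0,0],[-0.042,-0.009,0],30],[[0,0,0],[-0.042,-0.009,0],30],[[0,0,0],[-0.042,-0.009,0],30],[[0,0,0],[-0.042,-0.009,0],30],[[0,0,0],[-0.042,-0.009,0],30],[[0,0,0],[-0.042,-0.009,0],30],[[0,0,0],[-0.042,-0.009,0],30]]}}

```text
time: 6.65
ee_pos: [0.4669, 0.0304, 0.2382]
tcp_rot: [179.7, -0.1, 90.0]
wrist_force: [0.4, -0.7, -0.8]
opening: 0.0515
grasp_force: 32.0
```

Call:
{"api": "servo_tool", "payload": {"moves": [[[0,0,0],[-0.042,-0.009,0],30],[[0,0,0],[-0.042,-0.009,0],30],[[0,0,0],[-0.042,-0.009,0],30],[[0,0,0],[-0.042,-0.009,0],30],[[0,0,0],[-0.042,-0.009,0],30],[[0,0,0],[-0.042,-0.009,0],30],[[0,0,0],[-0.042,-0.009,0],30],[[0,0,0],[-0.042,-0.009,0],30],[[0,0,0],[-0.04,-0.01,0],30],[[0,0,0],[0,0,0],30],[[0,0,0],[0,0,0],30]]}}

```text
time: 7.75
ee_pos: [0.3848, -0.3447, 0.2368]
tcp_rot: [179.8, -0.1, 89.8]
wrist_force: [0.4, -0.2, -1.4]
opening: 0.0518
grasp_force: 32.0
```

Call:
{"api": "servo_tool", "payload": {"moves": [[[0,0,0],[0,0,0.045],30],[[0,0,0],[0,0,0.045],30],[[0,0,0],[0,0,0.045],30],[[0,0,0],[0,0,0.045],30],[[0,0,0],[0,0,0.014],30],[[0,0,0],[0,0,0.006],30],[[0,0,0],[0,0,0.005],30],[[0,0,0],[0,0,0.003],30],[[0,0,0],[0,0,0],30]]}}

```text
time: 8.65
ee_pos: [0.3865, -0.3443, 0.0294]
tcp_rot: [179.8, 0.0, 90.0]
wrist_force: [0.3, 0.2, -0.9]
opening: 0.0513
grasp_force: 32.2
```

Call:
{"api": "servo_tool", "payload": {"moves": [[[0,0,0],[0,0,0.002],30],[[0,0,0],[0,0,0.001],30],[[0,0,0],[0,0,0],30]]}}

```text
time: 8.95
ee_pos: [0.3865, -0.3451, 0.0291]
tcp_rot: [179.7, 0.1, 89.9]
wrist_force: [-6.8, 3.5, 23.1]
opening: 0.0515
grasp_force: 33.7
```

Call:
{"api": "servo_tool", "payload": {"moves": [[[0,0,0],[0,0,0],100],[[0,0,0],[0,0,0],100],[[0,0,0],[0,0,0],100],[[0,0,0],[0,0,0],100],[[0,0,0],[0,0,-0.03],100],[[0,0,0],[0,0,-0.04],100],[[0,0,-8.5],[0,0,-0.04],100],[[0,0,-8.5],[0,0,-0.04],100],[[0,0,-8.5],[0,0,-0.04],100],[[0,0,-8.5],[0,0,-0.03],100],[[0,0,-8.5],[0,0,0],100],[[0,0,-8.5],[0,0,0],100]]}}

```text
time: 10.15
ee_pos: [0.3855, -0.3443, 0.246]
tcp_rot: [179.9, 0.1, 141.3]
wrist_force: [-0.0, -0.6, -0.4]
opening: 0.0854
grasp_force: 0.0
```

Call:
{"api": "servo_tool", "payload": {"moves": [[[0,0,-8.5],[0,0,0],100],[[0,0,-8.5],[0,0,0],100],[[0,0,-8.5],[0,0,0],100],[[0,0,-8.5],[0,0,0],100],[[0,0,-8.5],[0,0,0],100],[[0,0,-8.5],[0,0,0],100],[[0,0,0],[0,0,0],100]]}}

```text
time: 10.85
ee_pos: [0.3851, -0.344, 0.2447]
tcp_rot: [179.9, 0.1, -167.9]
wrist_force: [-0.2, 0.4, 0.1]
opening: 0.0854
grasp_force: 0.0
```

```bash
python3 m.py wrist w2 cup; python3 -c "
from m import *
print(go([0.585,0.0,0.25]),get_obs()['ee_pos'])"
```

```text
10.9 [ 0.3851 -0.344   0.2447] [ 1.799e+02  1.000e-01 -1.682e+02] [-41.9   0.7   7.1  96.4   0.1 -53.6]
cup [(0.86, [0.384, -0.343, 0.002])]
   z [0.007 0.03  0.064] toprect [ 0.385 -0.344] [0.053 0.051] 48.4
[-0.266  0.296 -0.004] [ 0.38512532 -0.34399965  0.24477808]
```

Call:
{"api": "servo_tool", "payload": {"moves": [[[0,0,0],[-0.03,0.033,0],100],[[0,0,0],[-0.03,0.033,0],100],[[0,0,0],[-0.03,0.033,0],100],[[0,0,0],[-0.03,0.033,0],100],[[0,0,0],[-0.03,0.033,0],100],[[0,0,0],[-0.03,0.033,0],100],[[0,0,0],[-0.03,0.033,0],100],[[0,0,0],[-0.03,0.033,0],100],[[0,0,0],[-0.026,0.032,0],100],[[0,0,0],[0,0,0],100],[[0,0,0],[0,0,0],100]]}}

```text
time: 12.1
ee_pos: [0.5841, 0.0015, 0.2454]
tcp_rot: [179.9, 0.1, -168.1]
wrist_force: [-0.1, -0.0, 0.1]
opening: 0.0857
grasp_force: 0.0
```

```bash
python3 m.py wrist w3 lid weight_box track_end large_weight medium_weight small_weight
python3 - <<'E'
from h import *
c=calibration("wrist");im,d=camera("wrist")
P=cloud(d,d>0,c);T=P[(P[:,2]>0.088)&(P[:,2]<0.115)&(abs(P[:,0]-0.585)<.08)&(abs(P[:,1]-.02)<.1)]
print(len(T),cv2.minAreaRect(T[:,:2].astype(np.float32)),T.mean(0),np.percentile(T[:,2],95))
E
```

```text
12.15 [0.5838 0.0006 0.2457] [ 1.799e+02  1.000e-01 -1.681e+02] [  0.   10.   17.3  97.2   0.1 -11.9]
lid [(0.62, [0.577, 0.027, 0.064])]
   z [0.066 0.067 0.069] toprect [0.584 0.028] [0.143 0.191] 12.6
weight_box [(0.5, [0.383, 0.126, 0.001])]
   z [0.027 0.074 0.075] toprect [0.588 0.013] [0.154 0.2  ] 12.6
track_end []
   z [0.028 0.074 0.075] toprect [0.588 0.013] [0.154 0.2  ] 12.6
large_weight []
medium_weight []
small_weight []
801 ((0.5833743214607239, 0.027889344841241837), (0.049610037356615067, 0.014049511402845383), 12.579630851745605) [0.58196081 0.027195   0.09838474] 0.09992780053976542
```

View pics/w3.png

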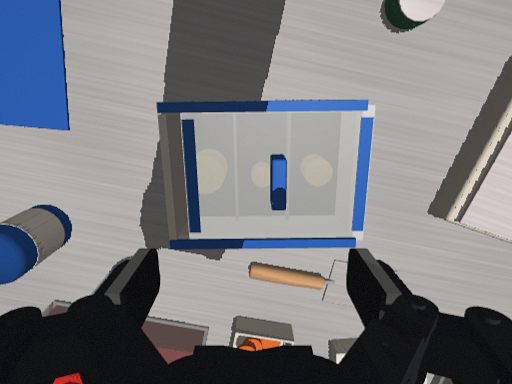

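Call:
{"api": "servo_tool", "payload": {"moves": [[[0,0,-0.7],[-0.005,0.026,0.03],60],[[0,0,0],[0,0,0.045],60],[[0,0,0],[0,0,0.045],60],[[0,0,0],[0,0,0.03],60],[[0,0,0],[0,0,0.01],60],[[0,0,0],[0,0,0.01],60],[[0,0,0],[0,0,0],60]]}}

```text
time: 13.5
ee_pos: [0.584, 0.0275, 0.0761]
tcp_rot: [179.9, 0.1, -167.3]
wrist_force: [-0.1, 1.1, 0.3]
opening: 0.0513
grasp_force: 0.0
```

Call:
{"api": "servo_tool", "payload": {"moves": [[[0,0,0],[0,0,0],0],[[0,0,0],[0,0,0],0],[[0,0,0],[0,0,0],0],[[0,0,0],[0,0,0],0],[[0,0,0],[0,0,0],0],[[0,0,0],[0,0,0],0]], "force": 60}}

```text
time: 14.1
ee_pos: [0.5847, 0.0275, 0.0775]
tcp_rot: [180.0, 0.3, -167.3]
wrist_force: [0.1, 0.7, 5.9]
opening: 0.013
grasp_force: 59.5
```

Call:
{"api": "servo_tool", "payload": {"moves": [[[0,0,0],[0,0.005,-0.001],0],[[0,0,0],[0,0.012,0],0],[[0,0,0],[0,0.018,0],0],[[0,0,0],[0,0.02,0],0],[[0,0,0],[0,0.02,0],0]]}}

```text
time: 14.6
ee_pos: [0.5673, 0.1017, 0.0775]
tcp_rot: [180.0, 0.2, -167.3]
wrist_force: [0.6, -2.8, 3.2]
opening: 0.0129
grasp_force: 59.0
```

Call:
{"api": "servo_tool", "payload": {"moves": [[[0,0,0],[0,0.02,0],0],[[0,0,0],[0,0.02,0],0],[[0,0,0],[0,0.02,0],0],[[0,0,0],[0,0.02,0],0],[[0,0,0],[0,0.02,0],0],[[0,0,0],[0,0.02,0],0],[[0,0,0],[0,0.01,0],0],[[0,0,0],[0,0,0],0],[[0,0,0],[0,0,0],0]]}}

```text
time: 15.5
ee_pos: [0.5387, 0.2273, 0.0769]
tcp_rot: [180.0, 0.1, -167.3]
wrist_force: [-0.1, -0.4, -2.1]
opening: 0.0124
grasp_force: 58.5
```

Call:
{"api": "servo_tool", "payload": {"moves": [[[0,0,0],[0,0,-0.02],0],[[0,0,0],[0,0,-0.035],0],[[0,0,2.9],[0,0,-0.04],0],[[0,0,2.9],[0,0,-0.04],0],[[0,0,0],[0,0,-0.025],0],[[0,0,0],[0.004,-0.02,0],0],[[0,0,0],[0.005,-0.036,0],0],[[0,0,0],[0.006,-0.04,0],0],[[0,0,0],[0.006,-0.04,0],0],[[0,0,0],[0.006,-0.04,0],0],[[0,0,0],[0.006,-0.04,0],0],[[0,0,0],[0.006,-0.04,0],0]]}}

```text
time: 16.7
ee_pos: [0.5299, -0.0341, 0.2368]
tcp_rot: [179.9, 0.1, -173.2]
wrist_force: [1.2, 0.3, -1.7]
opening: 0.0127
grasp_force: 58.6
```

Call:
{"api": "servo_tool", "payload": {"moves": [[[0,0,0],[0.006,-0.04,0],0],[[0,0,0],[0.006,-0.04,0],0],[[0,0,0],[0.006,-0.04,0],0],[[0,0,0],[0.006,-0.04,0],0],[[0,0,0],[0.006,-0.04,0],0],[[0,0,0],[0.006,-0.04,0],0],[[0,0,0],[0.006,-0.036,0],0],[[0,0,0],[0.004,-0.016,0],0],[[0,0,0],[0,0,0],0],[[0,0,0],[0,0,0],0]]}}

```text
time: 17.7
ee_pos: [0.5193, -0.3271, 0.2361]
tcp_rot: [179.9, 0.1, -173.2]
wrist_force: [-1.0, 0.3, -1.3]
opening: 0.0129
grasp_force: 58.7
```

```bash
python3 m.py wrist w4 lid; python3 m.py top - mat cup lid; python3 -c "
from m import *
print(go([0.523,-0.3265,0.022]))"
```

```text
17.75 [ 0.5195 -0.3264  0.2363] [ 1.799e+02  1.000e-01 -1.731e+02] [-32.2  14.1  21.   96.9   0.2 -39.1]
lid [(0.64, [0.517, -0.329, 0.226])]
   z [0.224 0.226 0.24 ] toprect [ 0.516 -0.323] [0.051 0.09 ] 24.8
17.9 [ 0.5199 -0.326   0.2366] [ 179.9    0.2 -173.1] [-32.2  14.1  21.   96.9   0.1 -39.1]
mat [(0.55, [0.468, -0.332, 0.005])]
   z [0.001 0.005 0.009] toprect [ 0.453 -0.27 ] [0.257 0.225] 49.3
cup [(0.89, [0.387, -0.346, 0.004]), (0.66, [0.379, -0.129, 0.002])]
   z [0.007 0.023 0.065] toprect [ 0.394 -0.338] [0.037 0.051] 49.4
lid [(0.62, [0.516, -0.327, 0.223])]
   z [0.224 0.227 0.231] toprect [ 0.52  -0.313] [0.143 0.168] 6.8
[-0.003 -0.     0.214]
```

View pics/w4.png

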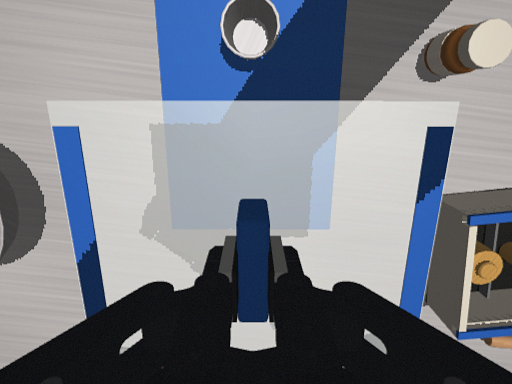

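Call:
{"api": "servo_tool", "payload": {"moves": [[[0,0,0],[-0.003,0,0.04],0],[[0,0,0],[0,0,0.045],0],[[0,0,0],[0,0,0.045],0],[[0,0,0],[0,0,0.04],0],[[0,0,0],[0,0,0.025],0],[[0,0,0],[0,0,0.012],0],[[0,0,0],[0,0,0.005],0],[[0,0,0],[0,0,0.003],0],[[0,0,0],[0,0,0],0]]}}

```text
time: 19.1
ee_pos: [0.5237, -0.3267, 0.0225]
tcp_rot: [180.0, 0.2, -173.1]
wrist_force: [1.5, 0.6, -1.0]
opening: 0.0127
grasp_force: 58.7
```

Call:
{"api": "servo_tool", "payload": {"moves": [[[0,0,0],[0,0,0.002],0],[[0,0,0],[0,0,0.002],0],[[0,0,0],[0,0,0],0]]}}

```text
time: 19.4
ee_pos: [0.5238, -0.3268, 0.0195]
tcp_rot: [-180.0, 0.3, -173.1]
wrist_force: [-2.2, 2.2, 9.8]
opening: 0.0127
grasp_force: 60.1
```

Call:
{"api": "servo_tool", "payload": {"moves": [[[0,0,0],[0,0,0],60],[[0,0,0],[0,0,0],60],[[0,0,0],[0,0,0],60],[[0,0,0],[0,0,0],60],[[0,0,0],[0,0,-0.03],60],[[0,0,0],[0,0,-0.04],60],[[0,0,8.5],[0,0,-0.04],60],[[0,0,8.5],[0,0,-0.04],60],[[0,0,8.5],[0,0,-0.04],60],[[0,0,8.5],[0,0,-0.04],60],[[0,0,8.5],[0,0,0],60],[[0,0,8.5],[0,0,0],60]]}}

```text
time: 20.6
ee_pos: [0.5232, -0.327, 0.2488]
tcp_rot: [179.8, 0.2, 135.5]
wrist_force: [-0.4, -0.5, -0.4]
opening: 0.051
grasp_force: 0.0
```

Call:
{"api": "servo_tool", "payload": {"moves": [[[0,0,8.5],[0,0,0],60],[[0,0,8.5],[0,0,0],60],[[0,0,8.5],[0,0,0],60],[[0,0,7.9],[0,0,0],60],[[0,0,0],[0,0,0],60]]}}

```text
time: 21.1
ee_pos: [0.5226, -0.3267, 0.247]
tcp_rot: [179.9, -0.1, 102.4]
wrist_force: [0.2, 0.2, 0.4]
opening: 0.0512
grasp_force: 0.0
```

```bash
python3 m.py wrist w5 lid cup; python3 m.py top - large_weight medium_weight small_weight; python3 -c "
from m import *
print(go([0.601,-0.047,0.25]))"
```

```text
21.15 [ 0.5226 -0.3267  0.2471] [ 1.799e+02 -1.000e-01  1.026e+02] [-32.1  14.9  23.1  98.2   0.1  45.3]
lid []
   z [0.008 0.009 0.011] toprect [ 0.523 -0.327] [0.146 0.195] 7.1
cup [(0.9, [0.383, -0.34, 0.002])]
   z [0.007 0.04  0.064] toprect [ 0.385 -0.344] [0.053 0.053] 71.9
21.4 [ 0.5226 -0.3267  0.2472] [ 1.799e+02 -1.000e-01  1.026e+02] [-32.1  14.9  23.1  98.2   0.1  45.3]
large_weight [(0.68, [0.601, -0.049, 0.006]), (0.59, [0.468, -0.334, 0.001])]
   z [0.023 0.053 0.062] toprect [ 0.603 -0.046] [0.036 0.041] 89.3
medium_weight [(0.66, [0.579, 0.075, 0.008])]
   z [0.021 0.041 0.049] toprect [0.579 0.076] [0.029 0.027] 27.4
small_weight [(0.49, [0.596, 0.017, 0.007])]
   z [0.01  0.034 0.044] toprect [0.595 0.013] [0.017 0.022] 56.2
[ 0.256  0.137 -0.002]
```

Call:
{"api": "servo_tool", "payload": {"moves": [[[0,0,0],[0.036,0.019,0],100],[[0,0,0],[0.037,0.02,0],100],[[0,0,0],[0.037,0.02,0],100],[[0,0,0],[0.037,0.02,0],100],[[0,0,0],[0.037,0.02,0],100],[[0,0,0],[0.036,0.019,0],100],[[0,0,0],[0.036,0.019,0],100],[[0,0,0],[0,0,0],100],[[0,0,0],[0,0,0],100]]}}

```text
time: 22.6
ee_pos: [0.6012, -0.0463, 0.2477]
tcp_rot: [179.9, -0.1, 102.6]
wrist_force: [-0.9, -0.1, -0.2]
opening: 0.0847
grasp_force: 0.0
```

```bash
python3 m.py wrist w6 large_weight weight_box; python3 - <<'E'
from m import *
c=calibration("wrist");im,d=camera("wrist")
P=cloud(d,d>0,c)
for lo,hi in ((.045,.055),(.055,.065)):
    T=P[(P[:,2]>lo)&(P[:,2]<hi)&(np.hypot(P[:,0]-.601,P[:,1]+.048)<.04)]
    print(len(T),cv2.minEnclosingCircle(T[:,:2].astype(np.float32)))
E
```

```text
22.65 [ 0.6011 -0.0472  0.2478] [ 1.799e+02 -1.000e-01  1.025e+02] [-4.5 12.8 20.8 97.8  0.1 73. ]
large_weight [(0.89, [0.604, -0.044, 0.006])]
   z [0.023 0.051 0.059] toprect [ 0.6   -0.047] [0.042 0.041] 0.1
weight_box [(0.55, [0.584, 0.01, -0.002])]
   z [0.004 0.01  0.075] toprect [0.587 0.011] [0.153 0.197] 12.7
1081 ((0.6035380959510803, -0.058475054800510406), 0.03269871696829796)
421 ((0.6051781177520752, -0.06633540987968445), 0.029244154691696167)
```

View pics/w6.png

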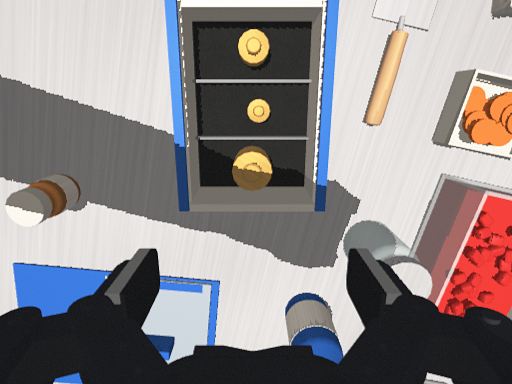

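Call:
{"api": "servo_tool", "payload": {"moves": [[[0,0,0],[0,0,0.04],80],[[0,0,0],[0,0,0.045],80],[[0,0,0],[0,0,0.045],80],[[0,0,0],[0,0,0.04],80],[[0,0,0],[0,0,0.03],80],[[0,0,0],[0,0,0.02],80],[[0,0,0],[0,0,0.006],80],[[0,0,0],[0,0,0],80]]}}

```text
time: 23.7
ee_pos: [0.6011, -0.0472, 0.0215]
tcp_rot: [179.9, -0.1, 102.4]
wrist_force: [-0.0, 0.1, 0.5]
opening: 0.0684
grasp_force: 0.0
```

Call:
{"api": "servo_tool", "payload": {"moves": [[[0,0,0],[0,0,0],20],[[0,0,0],[0,0,0],20],[[0,0,0],[0,0,0],20],[[0,0,0],[0,0,0],20],[[0,0,0],[0,0,0],20],[[0,0,0],[0,0,0],20]], "force": 80}}

```text
time: 24.3
ee_pos: [0.6026, -0.0471, 0.0241]
tcp_rot: [179.7, 0.0, 102.5]
wrist_force: [-1.8, -1.4, 5.9]
opening: 0.0419
grasp_force: 81.3
```

Call:
{"api": "servo_tool", "payload": {"moves": [[[0,0,0],[0,0,-0.02],20],[[0,0,0],[0,0,-0.04],20],[[0,0,0],[0,0,-0.04],20],[[0,0,0],[0,0,-0.04],20],[[0,0,0],[0,0,-0.04],20],[[0,0,0],[0,0,-0.02],20],[[0,0,0],[0,0,0],20]]}}

```text
time: 25.0
ee_pos: [0.6023, -0.0472, 0.2259]
tcp_rot: [179.5, 0.0, 102.5]
wrist_force: [-0.1, 0.0, -4.6]
opening: 0.0419
grasp_force: 82.8
```

Call:
{"api": "servo_tool", "payload": {"moves": [[[0,0,0],[0.025,0.002,0],20],[[0,0,0],[0.035,0.002,0],20],[[0,0,0],[0.035,0.002,0],20],[[0,0,0],[0.035,0.002,0],20],[[0,0,0],[0.035,0.002,0],20],[[0,0,0],[0.035,0.002,0],20],[[0,0,0],[0.035,0.002,0],20],[[0,0,0],[0.035,0.002,0],20],[[0,0,0],[0.035,0.002,0],20],[[0,0,0],[0.025,0.002,0],20],[[0,0,0],[0.01,0,0],20],[[0,0,0],[0,0,0],20]]}}

```text
time: 26.2
ee_pos: [0.5466, 0.29, 0.2206]
tcp_rot: [180.0, -0.0, 102.6]
wrist_force: [0.4, -0.6, -5.3]
opening: 0.0421
grasp_force: 82.6
```

```bash
python3 m.py wrist w7 pan large_weight;python3 m.py scene - pan large_weight;  python3 -c "
from m import *
print(go([0.538,0.333,0.064]))"
```

```text
26.25 [0.547 0.289 0.221] [180.   -0.  102.5] [ 27.8  14.5  19.7  95.2   0.  105.3]
pan [(0.89, [0.538, 0.333, 0.042])]
   z [0.035 0.044 0.046] toprect [0.513 0.338] [0.156 0.188] 82.8
large_weight [(0.93, [0.548, 0.29, 0.202])]
   z [0.214 0.247 0.255] toprect [0.546 0.29 ] [0.042 0.043] 7.5
26.5 [0.5476 0.2881 0.2224] [ 1.799e+02 -1.000e-01  1.024e+02] [ 27.7  14.4  19.8  95.2   0.  105.4]
pan [(0.96, [0.539, 0.333, 0.04])]
   z [0.017 0.042 0.047] toprect [0.516 0.334] [0.163 0.192] 82.9
large_weight [(0.8, [0.545, 0.289, 0.204])]
   z [0.206 0.234 0.255] toprect [0.547 0.278] [0.023 0.038] 77.6
[ 0.045 -0.     0.158]
```

View pics/w7.png

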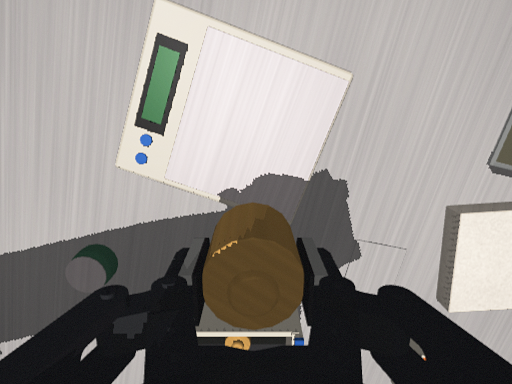

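Call:
{"api": "servo_tool", "payload": {"moves": [[[0,0,0],[0.023,0,0],20],[[0,0,0],[0.022,0,0.02],20],[[0,0,0],[0,0,0.04],20],[[0,0,0],[0,0,0.04],20],[[0,0,0],[0,0,0.03],20],[[0,0,0],[0,0,0.015],20],[[0,0,0],[0,0,0.006],20],[[0,0,0],[0,0,0.003],20],[[0,0,0],[0,0,0],20]]}}

```text
time: 27.6
ee_pos: [0.5386, 0.3337, 0.0697]
tcp_rot: [179.8, -0.1, 102.5]
wrist_force: [0.3, 0.6, -4.6]
opening: 0.0419
grasp_force: 82.5
```

Call:
{"api": "servo_tool", "payload": {"moves": [[[0,0,0],[0,0,0.002],20],[[0,0,0],[0,0,0.002],20],[[0,0,0],[0,0,0.001],20],[[0,0,0],[0,0,0],20]]}}

```text
time: 28.0
ee_pos: [0.5382, 0.3336, 0.0642]
tcp_rot: [179.8, -0.1, 102.5]
wrist_force: [-0.4, -0.3, 0.7]
opening: 0.0416
grasp_force: 83.2
```

Call:
{"api": "servo_tool", "payload": {"moves": [[[0,0,0],[0,0,0.001],20],[[0,0,0],[0,0,0],20],[[0,0,0],[0,0,0],80],[[0,0,0],[0,0,0],80],[[0,0,0],[0,0,0],80],[[0,0,0],[0,0,0],80],[[0,0,0],[0,0,-0.03],80],[[0,0,0],[0,0,-0.04],80],[[0,0,0],[0,0,-0.04],80],[[0,0,0],[0,0,-0.04],80],[[0,0,0],[-0.05,0,0],80],[[0,0,0],[0,0,0],80]]}}

```text
time: 29.2
ee_pos: [0.5499, 0.2813, 0.2142]
tcp_rot: [179.7, -0.0, 102.3]
wrist_force: [-0.3, -0.6, -0.4]
opening: 0.0684
grasp_force: 0.0
```

```bash
python3 m.py wrist w8 pan large_weight medium_weight small_weight; python3 m.py top - lid cup large_weight medium_weight small_weight spice_jar tin
```

```text
29.25 [0.5492 0.2826 0.213 ] [ 1.798e+02 -1.000e-01  1.023e+02] [ 27.2  14.   18.2  94.    0.  104.9]
pan []
   z [0.035 0.044 0.046] toprect [0.515 0.337] [0.155 0.184] 82.9
large_weight [(0.65, [0.541, 0.336, 0.049]), (0.18, [0.574, 0.076, 0.001])]
   z [0.09  0.091 0.099] toprect [0.537 0.333] [0.042 0.041] 89.8
medium_weight [(0.58, [0.573, 0.076, 0.005])]
   z [0.038 0.039 0.047] toprect [0.575 0.079] [0.019 0.029] 87.5
small_weight []
29.7 [0.5482 0.2848 0.2119] [ 1.799e+02 -1.000e-01  1.025e+02] [ 27.4  14.1  18.2  94.    0.  104.9]
lid [(0.96, [0.521, -0.328, 0.006]), (0.7, [0.776, -0.121, 0.003])]
   z [0.006 0.01  0.015] toprect [ 0.526 -0.327] [0.147 0.194] 7.4
cup [(0.77, [0.388, -0.346, 0.005]), (0.53, [0.596, 0.018, 0.005])]
   z [0.005 0.03  0.067] toprect [ 0.389 -0.344] [0.052 0.052] 19.8
large_weight [(0.7, [0.542, 0.334, 0.046])]
   z [0.054 0.087 0.095] toprect [0.533 0.299] [0.071 0.014] 52.0
medium_weight [(0.47, [0.579, 0.073, 0.004])]
   z [0.024 0.041 0.049] toprect [0.577 0.075] [0.025 0.028] 66.7
small_weight [(0.64, [0.599, 0.017, 0.005])]
   z [0.014 0.035 0.043] toprect [0.597 0.016] [0.018 0.02 ] 38.5
spice_jar [(0.79, [0.378, -0.131, 0.001]), (0.42, [0.465, -0.335, 0.003])]
   z [0.02  0.075 0.079] toprect [ 0.38  -0.133] [0.038 0.038] 45.0
tin [(0.75, [0.392, 0.13, -0.004])]
   z [0.015 0.036 0.04 ] toprect [0.388 0.128] [0.045 0.044] 53.8
```

View pics/w8.png

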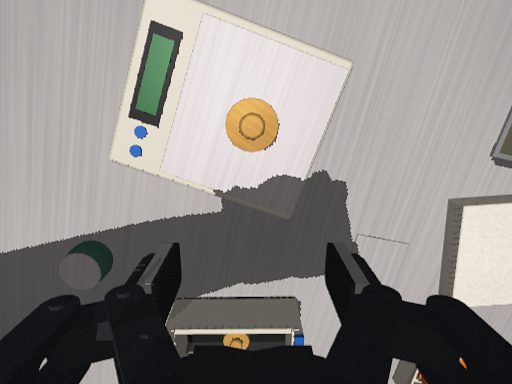

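The weight stands upright in the middle of the platform at (252,125). The lid and cup are on the mat, and the smaller weights are still in the box.

```bash
python3 -c "from workcell import job_done; print(job_done())"
```

```text
the job is handed in; nothing more can be done
None
```

I handed the job in at about 30 s on the robot's clock: the cup is upright on the mat with the lid flat beside it, the largest weight stands within about 5 mm of the platform's centre, and the two smaller weights are still in the box; the hand-in gave no verdict.

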